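# Pack down the leaning telescopic mast of a filming stand

## Robot

A 6-joint arm with a two-finger parallel gripper is mounted at the origin on the work surface. World frame = base frame: x ahead of the robot, y to its left, z up, the work surface at z = 0. Lengths are in m, angles in rad, forces in N, time in s.
With the tool pointing down it reaches from about 0.275 to 0.825 m from the base axis. Payload 5.2 kg.
Tool frame: the origin (TCP) lies on the centre line of the jaws, within the pads' length; the fingertips stand 22 mm ahead of it and the grasp point (between the pads) lies 3 mm ahead of it; z points along the fingers, y is the line along which they close (so a half turn about z gives the same grasp; the last joint's range is limited). The gripper opens to 93 mm and grips with 3 to 60 N. Pads are 15 mm wide; open, the fingers measure 128 mm over their backs; the gripper's body (75 mm by 188 mm) begins 65 mm behind the grasp point.
Start: joints at [1.068, 0.259, 1.535, -0, 1.348, -0.203], TCP at [0.162, 0.525, 0.241] pointing down, gripper open.
Joint ranges: [-3.14, 3.14], [-0.91, 2.08], [0.19, 2.58], [-1.22, 4.36], [0.22, 2.71], [-3.12, 3.12]. Speed limits (rad/s): [2.57, 2.57, 3.14, 3.14, 3.14, 3.14].

## Interface

Orientations are given as [roll, pitch, yaw] about the fixed x, y, z axes, in that order (R = Rz(yaw) Ry(pitch) Rx(roll)).
In Python, from workcell import bot gives the robot as it stands. The module is installed in compiled form; this text tells all that it offers.
- The arm moves only by the tool step_arm, never from a script. Its argument "steps" is a list of rows, each an object of numbers: "x", "y", "z": the shift along the tool's x, y, z in m; "wx", "wy", "wz": the turn, a rotation vector about the tool's x, y, z in rad. A call has 1 to 12 rows; each row is the pose to reach, as a shift and turn from the pose commanded when the call began, along the tool's axes at that moment; what a row does not reach only later rows make up. A row lasts 1/8 s, in which the tool goes at most 62.5 mm and 10.7 degrees, less where a joint would pass 70% of its speed; a pose out of reach is approached as far as the arm can. A call with a gripper value outside its range is refused whole. "jaw" is the closure in counts, from 0 (fully open) to 255 (shut), set as the call begins (left out, the last holds). The fingers move at their own pace and stop on an object; "squeeze" is the grip in N (left out, the last holds). Time passes only in rows, so rows that repeat a pose let the fingers close. It gives the time, the measured TCP pose, the force, the opening and the grip force at its end, in the units of the state.
- bot.state(): the state, without advancing time (a new reading comes with each control period).
- bot.camera(name): name is "side" or "top"; returns a dict with "pixels" (384x512x3 uint8, red, green, blue), "range_z" (384x512 float32, m along the optical axis (not along the pixel's ray), 0 where there is no reading), "camera_matrix" (3x3 intrinsics, pixels), "R" (3x3) and "t" (3): a world point X has camera coordinates R X + t. Camera axes: x right, y down, z forward; pixel columns grow to the right and rows downward; lengths in m; the calibration is good to about 2 mm. A picture is of the moment at which its call begins.
- bot.close_job(): hands the job in; it is judged then, once.
The state is a dict: "time_s": time; "qpos": joint angles; "dq": joint speeds; "tau": joint torques, N m; "ee_pos": TCP position; "orientation": TCP orientation; "ft_force": force on the tool from outside, world axes, zero at the start; "torque": the same for the moment, N m; "grip_width": opening from 0.0 (shut) to 1.0 (fully open); "finger_force": force on a finger pad.
Only numpy, scipy, OpenCV 4.12 (cv2) and the standard library are available. Lean on these libraries where they do the work, as an engineer would, in place of code of your own. Each camera call takes 0.05 s, during which the arm holds its last target. There are 200 camera calls.

## Task

Collapse the filming stand's leaning telescopic mast fully home, innermost tube first: gently press the knob until the upper tube is fully in, while the lower tube stays where it is. Then push the lower tube in by its own collar, not through the knob; it catches near the end, so turn the collar anticlockwise (seen from above), feeling for the hidden groove that lets it go fully home. Leave the other things undisturbed.

Things in the scene. Friction and masses are not known exactly. Their poses are not given: they have to be found in the camera images.
- stand: filming stand, fixed: plywood board 240 (x) x 280 (y) x 18 mm; origin: centre of the board's underside; x points away from the robot side, z up. The mast rises from the board's top at x = +60 mm, y = 0, leaning 30 degrees from vertical towards the stand's -x. Its fixed outer tube is 40 mm across, 140 mm long. A light bar (point bar_mid) is above it; its thin post stands at x = +100, y = +115 mm.
- collar_mid (a point): centre of the dark ribbed metal collar at the top of the lower (32 mm thick) tube: collar 50 mm across, 24 mm long along the slope. z points up along the mast, y is the stand's y (level); these axes do not turn with the collar. When home it rests on the outer tube's top, and this point is 152 mm up the mast from the board. Grip it across the stand's y, give or take 0.4 rad: fingers then fit.
- knob_top (a point): centre of the flat top face of the black plastic knob at the top of the thin (22 mm) upper tube: knob 32 mm across, 18 mm long along the slope. z points up along the mast. When the upper tube is home the knob's underside rests on the collar's top: knob_top is then 30 mm up the slope from collar_mid.
- knob: the same knob; origin at the centre of its underside. Brittle plastic: it cracks if pressed or squeezed with more than about 30 N.
- upper_tube (a joint): how far the upper tube is drawn out of the lower one, m; 0 = fully home, at most 0.070. It slides along the slope with a steady friction of about 4 N and then meets a hard stop; pressing on from there (beyond about 11 N) would make the lower tube slide too.
- lower_tube (a joint): how far the lower tube is drawn out of the outer one, m; 0 = fully home, at most 0.066. It slides with a steady friction of about 11 N. At 0.012 a key inside catches on a hard ring unless the collar is turned to its groove (see joint collar); in the groove it slides on with the same friction to the hard stop at 0. Both tubes stay where they are left.
- collar (a joint): how far the collar is turned about the mast, rad; growing = anticlockwise seen from the knob's end; starts near 0, turns easily between -0.1 and 0.85. The hidden groove, unseen inside the outer tube, lies somewhere between 0.15 and 0.65, a different place each time; the key enters within about 0.06 rad of it. Press lightly (about 15 to 20 N), turn a little, feel whether it goes deeper.
- bar_mid (a point): middle of the fixed level light bar, 24 mm across, 270 mm long along the stand's y, 326 mm above the table; its axis passes about 92 mm from the mast's axis line, on the far (+x) side. It stands right above the collapsed mast and blocks a tool from straight above, so tools come in along the slope.
- paint_a: clear plastic paint bottle, 36 mm across, 85 mm tall, standing on the board beside the mast; origin under its centre; a bystander to leave alone
- tape_roll: roll of paper tape, 52 mm across, 18 mm high, lying on the board on the robot side; origin under its centre; a bystander to leave alone
- paint_b: green glass paint bottle, 40 mm across, 100 mm tall, on the table; origin under its centre; a bystander to leave alone
- basin: brush-washing basin of blue plastic, 170 x 130 x 85 mm; origin under its centre; a bystander to leave alone
- brush_jar: grey jar, 76 mm across, 90 mm tall, with brushes standing up to 215 mm; origin under its centre; a bystander to leave alone
- glasses_case: glasses case, 70 x 155 x 35 mm; origin under its centre; a bystander to leave alone
- flat_brush: flat brush lying on the table; origin under its centre; a bystander to leave alone
- frame: wooden picture frame lying flat, 200 x 165 x 18 mm; origin under its centre; a bystander to leave alone

How it is judged:
By the outcome, as a careful person would: the job done as asked, in the order asked, and still so for the second after the job is handed in, with the robot touching nothing.
It also fails if it takes over 64 s, if anything falls off the work surface, if the arm or the gripper's body presses on something with over 40 N, if the wrist force passes 120 N, or if a joint passes its speed limit or range.

## Working session

There is one attempt and no reset: what is moved stays moved. The work goes in short steps, Python scripts to look and compute and a tool call to move; the robot and the scene stay as the last step left them, time stands still between calls to the robot, and variables do not carry over. Pictures are saved under pics/ and viewed, at most 10 in all, crops included, and the job is handed in when it is done.

Besides the shell and the picture viewer there is one more tool, called after ">>>" by a JSON object that holds its "api" and its "payload", one argument or row to a line. step_arm: Moves the arm, as the interface text tells. Its arguments: {"type":"object","properties":{"steps":{"type":"array","items":{"type":"object","properties":{"x":{"type":"number"},"y":{"type":"number"},"z":{"type":"number"},"wx":{"type":"number"},"wy":{"type":"number"},"wz":{"type":"number"}}}},"jaw":{"type":"number"},"squeeze":{"type":"number"}},"required":["steps"]}

```bash
mkdir -p pics; python3 - <<'E'
from workcell import bot
import cv2,numpy as np
for n in("side","top"):
    c=bot.camera(n); cv2.imwrite(f"pics/{n}0.png",cv2.resize(c["pixels"][:,:,::-1],(800,600)))
    np.savez(f"{n}0.npz",**c)
    print(n,c["R"].round(3).tolist(),c["t"].round(3),c["camera_matrix"].round(1).tolist())
print(bot.state())
E
```

```text
side [[-0.923, -0.385, 0.019], [-0.222, 0.489, -0.844], [0.315, -0.783, -0.537]] [0.488 0.278 1.378] [[473.6, 0.0, 255.1], [0.0, 473.6, 194.9], [0.0, 0.0, 1.0]]
top [[-0.023, -1.0, 0.005], [-0.984, 0.021, -0.176], [0.176, -0.009, -0.984]] [0.009 0.576 1.369] [[398.7, 0.0, 260.3], [0.0, 398.7, 189.9], [0.0, 0.0, 1.0]]
{'time_s': 0.1, 'qpos': array([ 1.06818980e+00,  2.59251277e-01,  1.53593026e+00,  9.50430437e-06,
        1.34800502e+00, -2.02818326e-01]), 'dq': array([ 0.00096637, -0.00056577, -0.00220664,  0.00012359, -0.00031324,
       -0.00022341]), 'tau': array([ 1.44289137e-03, -4.38201892e+01, -2.84644586e+01,  7.20687211e-02,
        3.61807854e-02, -3.29680859e-05]), 'ee_pos': array([0.16219336, 0.52508227, 0.23992837]), 'orientation': array([-3.14003329e+00, -3.30136563e-04,  2.84180208e+00]), 'ft_force': array([ 0.8533403 , -0.55634122,  0.21430224]), 'torque': array([0.01451048, 0.00818828, 0.00237155]), 'finger_force': 0.0, 'grip_width': 1.0000583946075758}
```

View pics/side0.png

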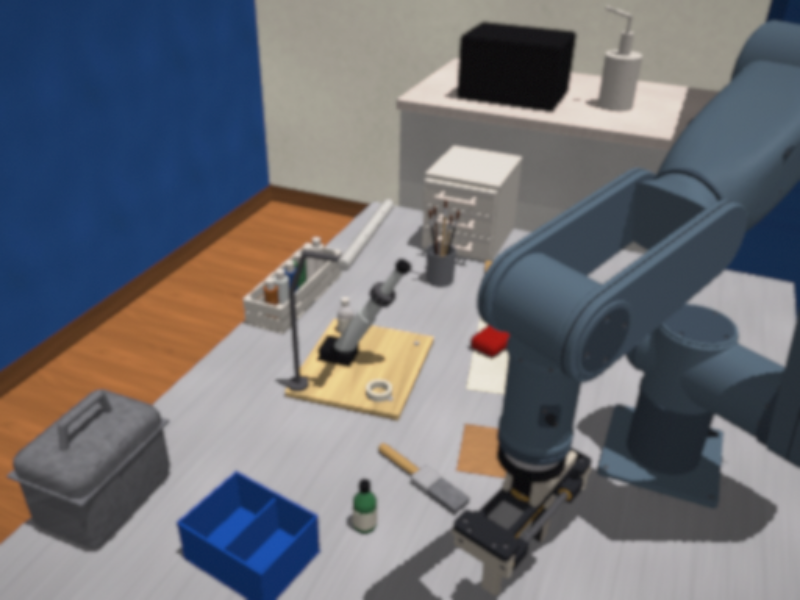

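View pics/top0.png

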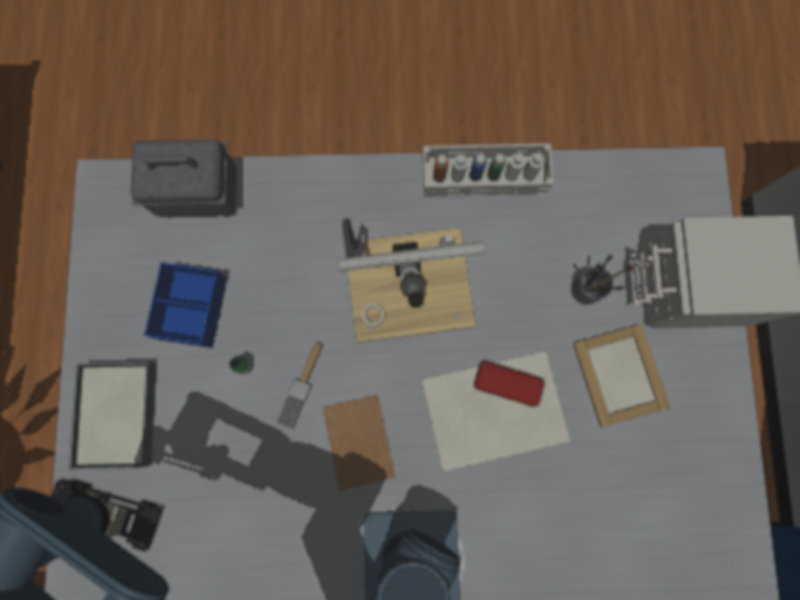

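The side view shows the stand around (360,340), the mast leaning towards (403,267), where the knob is, and the light bar at (320,255). The top view shows the board with corners near (348,245), (462,230), (474,325) and (357,340), and the bar from (340,265) to (482,248).

```bash
cat > h.py <<'E'
import numpy as np,cv2
def load(n): return dict(np.load(n))
def world(c,u=None,v=None):
    z=c["range_z"]; K=c["camera_matrix"]
    V,U=np.mgrid[:z.shape[0],:z.shape[1]]
    P=np.stack([(U-K[0,2])/K[0,0]*z,(V-K[1,2])/K[1,1]*z,z],-1)
    W=(P-c["t"])@c["R"]; W[z==0]=np.nan
    return W
def proj(c,X):
    p=np.atleast_2d(X)@c["R"].T+c["t"]; q=p@c["camera_matrix"].T
    return q[:,:2]/q[:,2:]
E
python3 - <<'E'
from h import *
for n,(x0,y0,x1,y1) in dict(top=(205,130,325,225),side=(170,145,290,270)).items():
    c=load(n+"0.npz"); W=world(c); im=c["pixels"]
    cv2.imwrite(f"pics/{n}c.png",cv2.resize(im[y0:y1,x0:x1,::-1],None,fx=(6 if n=="top" else 4.8),fy=(6 if n=="top" else 4.8),interpolation=cv2.INTER_CUBIC))
    hsv=cv2.cvtColor(im,cv2.COLOR_RGB2HSV)
    print(n,"centre board px hsv",hsv[200,270] if n=="top" else hsv[240,240])
    m=(abs(W[...,2]-.018)<.008)&(hsv[...,1]>70)&(hsv[...,0]>10)&(hsv[...,0]<30)&(W[...,0]>.3)
    s=np.zeros_like(m); s[y0:y1,x0:x1]=1; m&=s
    P=W[m]; print(len(P),np.median(P[:,2]))
    r=cv2.minAreaRect((P[:,:2]*1000).astype(np.float32)); print(r)
    b=(W[...,2]>.30)&(W[...,2]<.35)&s; Q=W[b]
    if len(Q): print("bar",len(Q),cv2.minAreaRect((Q[:,:2]*1000).astype(np.float32)),Q[:,2].max())
E
```

```text
top centre board px hsv [ 21  84 146]
3165 0.017562191350097966
((613.9828491210938, -10.264328002929688), (235.51307678222656, 274.34368896484375), 6.1130547523498535)
bar 850 ((621.2303466796875, -13.08135986328125), (264.18499755859375, 98.37862396240234), 86.43435668945312) 0.34298283321950235
side centre board px hsv [ 21  99 230]
2902 0.019121488027299963
((613.3525390625, -7.9605255126953125), (241.59219360351562, 284.7724304199219), 6.851131916046143)
bar 416 ((598.3834228515625, 60.55015563964844), (184.12939453125, 97.2402114868164), 60.95479965209961) 0.3418428991439853
```

View pics/topc.png

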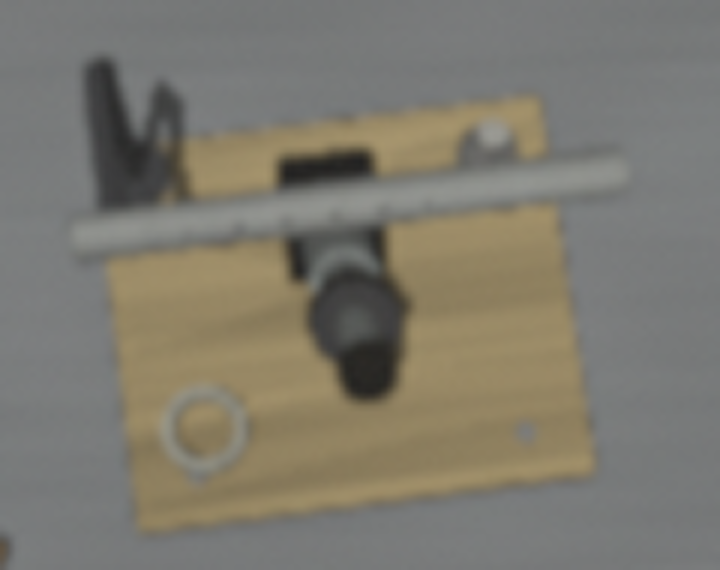

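View pics/sidec.png

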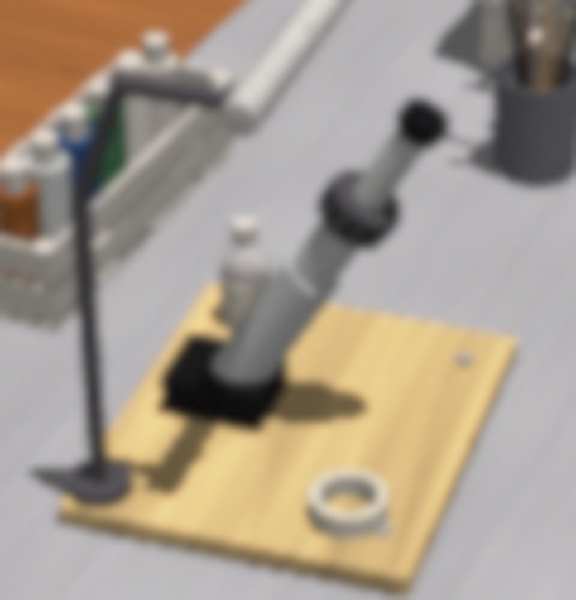

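The crops show the board's corners, and the dark collar at top crop (358,315) and side crop (360,208). The knob is at top crop (367,370) and side crop (423,122). Next I fit the mast frame from the depth data.

```bash
cat >> h.py <<'E'
from scipy.spatial.transform import Rotation as Ro
C=np.array([.6137,-.009,0]); YAW=.112
def frame(C=C,yaw=YAW):
    S=Ro.from_euler('z',yaw).as_matrix()
    M=S@Ro.from_euler('y',-np.pi/6).as_matrix()   # columns: mast x,y,z
    return C+S@[.06,0,.018],M,S
E
python3 - <<'E'
from h import *
B,M,S=frame(); print(B,M)
for n in("top","side"):
    c=load(n+"0.npz"); W=world(c); im=c["pixels"].astype(int)
    L=(W-B)@M; r=np.hypot(L[...,0],L[...,1]); 
    for a in np.arange(.05,.34,.01):
        m=(r<.04)&(abs(L[...,2]-a)<.005)&np.isfinite(r)&(W[...,2]>.03)
        if m.sum()>4: q=L[m]; print(n,round(a,3),m.sum(),"y",(q[:,1].min()*1e3).round(),(q[:,1].max()*1e3).round(),"x",(q[:,0].min()*1e3).round(),(q[:,0].max()*1e3).round(),im[m].mean().round())
    Lw=(W-C)@S
    m=(Lw[...,2]>.02)&(Lw[...,2]<.15)&(abs(Lw[...,0])<.115)&(abs(Lw[...,1])<.135)&(r>.06)
    print("others",np.c_[Lw[m]][::25].round(3).tolist()[:30])
    for l in [(0,0,.03),(0,0,.218),(0,0,.318)]: print(proj(c,B+M@np.array(l)).round(1))
E
```

```text
[ 0.67332407 -0.00229404  0.018     ] [[ 0.86059937 -0.11176599 -0.49686728]
 [ 0.09679219  0.99373455 -0.055883  ]
 [ 0.5         0.          0.8660254 ]]
top 0.05 12 y -31.0 27.0 x -19.0 4.0 61.0
top 0.09 5 y -19.0 16.0 x 12.0 19.0 79.0
top 0.1 8 y -21.0 17.0 x 7.0 20.0 78.0
top 0.11 12 y -18.0 18.0 x 4.0 22.0 83.0
top 0.12 7 y -14.0 10.0 x 18.0 23.0 85.0
top 0.13 13 y -19.0 16.0 x 8.0 22.0 93.0
top 0.14 20 y -21.0 17.0 x 3.0 23.0 103.0
top 0.15 10 y -14.0 13.0 x 9.0 19.0 100.0
top 0.16 5 y -10.0 10.0 x 15.0 18.0 82.0
top 0.19 6 y -2.0 23.0 x 3.0 28.0 78.0
top 0.2 15 y -23.0 19.0 x 15.0 27.0 66.0
top 0.21 87 y -27.0 24.0 x -15.0 29.0 64.0
top 0.22 39 y -21.0 22.0 x -10.0 24.0 66.0
top 0.23 8 y -10.0 9.0 x 7.0 15.0 80.0
top 0.24 8 y -12.0 6.0 x 6.0 14.0 81.0
top 0.25 7 y -5.0 8.0 x 8.0 13.0 84.0
top 0.26 6 y -10.0 8.0 x 7.0 13.0 71.0
top 0.28 9 y -15.0 13.0 x 7.0 19.0 57.0
top 0.29 85 y -17.0 14.0 x -13.0 17.0 49.0
others [[0.114, -0.097, 0.021], [0.104, -0.088, 0.02], [0.094, -0.123, 0.023], [0.114, 0.079, 0.02], [0.109, 0.069, 0.022], [0.103, 0.054, 0.022], [0.098, 0.117, 0.041], 
[... 1738 characters left out ...]
86, 0.084], [0.061, -0.102, 0.068], [0.082, -0.078, 0.066], [0.073, -0.084, 0.056], [0.112, -0.105, 0.022], [0.002, -0.134, 0.021], [0.015, -0.117, 0.021], [0.104, 0.118, 0.148], [0.106, 0.115, 0.143], [-0.058, -0.116, 0.021], [-0.103, -0.124, 0.021], [0.102, 0.118, 0.131], [0.102, 0.119, 0.127], [-0.101, -0.104, 0.021], [0.096, 0.11, 0.116], [-0.018, -0.057, 0.022], [-0.081, -0.074, 0.02], [0.102, 0.12, 0.106], [-0.073, -0.052, 0.021], [0.097, 0.12, 0.096], [-0.059, -0.029, 0.022], [-0.08, -0.027, 0.02], [-0.022, 0.008, 0.024], [-0.067, -0.003, 0.022], [-0.115, -0.012, 0.022], [0.1, 0.118, 0.059], [0.097, 0.116, 0.054], [-0.076, 0.017, 0.022]]
[[219.5 222.9]]
[[247.2 185.4]]
[[263.7 163. ]]
```

```bash
cat >> h.py <<'E'
OFF=np.array([.001,-.001])
def goal(zm,a=0.,dx=0.,dy=0.):
    "TCP pose on mast axis at mast height zm, tool turned a about mast z (anticlockwise +)"
    B,M,S=frame(); p=B+M@np.array([OFF[0]+dx,OFF[1]+dy,zm])
    R=np.c_[-M[:,0],M[:,1],-M[:,2]]@Ro.from_rotvec([0,0,-a]).as_matrix()
    return p,R
def delta(s,p,R):
    R0=Ro.from_euler('xyz',s["orientation"]).as_matrix()
    return (R0.T@(p-s["ee_pos"])).round(4),Ro.from_matrix(R0.T@R).as_rotvec().round(4)
def where(s):
    "TCP in mast frame, and force in mast frame"
    B,M,S=frame(); l=M.T@(s["ee_pos"]-B); R0=Ro.from_euler('xyz',s["orientation"]).as_matrix()
    print("t",s["time_s"],"mast",(l*1e3).round(1),"F",(M.T@s["ft_force"]).round(1),"rotv",delta(s,*goal(0))[1],"jaw",s["grip_width"],s["finger_force"])
def tubes(n,bot):
    B,M,S=frame(); out=[]
    for k in("top","side"):
        c=bot.camera(k); L=(world(c)-B)@M; r=np.hypot(L[...,0]-OFF[0],L[...,1]-OFF[1])
        out.append((k,L,r,c))
    return out
E
python3 - <<'E'
from h import *
from workcell import bot
for k,L,r,c in tubes(0,bot):
    m=(r<.012)&(L[...,2]>.27); print(k,"knob top",m.sum(),np.percentile(L[m][:,2],[10,50,90]).round(4))
    m=(r<.023)&(r>.014)&(L[...,2]>.2)&(L[...,2]<.25);print("collar top",m.sum(),np.percentile(L[m][:,2],[10,50,90]).round(4))
    m=(r<.03)&(L[...,2]>.283)&(L[...,2]<.3);print("knob centre",L[m].mean(0))
    Lw=(L)@np.eye(3)
    m=(abs(L[...,0]-.092)<.03)&(abs(L[...,2]-.303)<.03); print("bar",np.median(L[m],0))
s=bot.state()
print(delta(s,*goal(.366)), goal(.366)[0])
E
```

```text
top knob top 49 [0.2883 0.2908 0.2937]
collar top 75 [0.2108 0.2131 0.2168]
knob centre [ 0.00334264 -0.00103362  0.29033737]
bar [0.09808553 0.0035869  0.30986766]
side knob top 39 [0.2722 0.2926 0.2948]
collar top 65 [0.2037 0.2149 0.2179]
knob centre [0.00158701 0.00299651 0.29089107]
bar [ 0.09429348 -0.03768267  0.31097895]
(array([-0.4775, -0.427 , -0.095 ]), array([-0.1088, -0.5166, -0.402 ])) [ 0.49244302 -0.02364416  0.3354653 ]
```

>>> {"api": "step_arm", "payload": {
  "jaw": 255,
  "squeeze": 10,
  "steps": [
    {"z": -0.05},
    {"z": -0.1, "x": -0.03, "y": -0.03},
    {"x": -0.07, "y": -0.07, "z": -0.12},
    {"x": -0.11, "y": -0.11, "z": -0.13},
    {"x": -0.15, "y": -0.15, "z": -0.13},
    {"x": -0.19, "y": -0.18, "z": -0.13, "wx": -0.01, "wy": -0.05, "wz": -0.04},
    {"x": -0.23, "y": -0.22, "z": -0.13, "wx": -0.02, "wy": -0.12, "wz": -0.09},
    {"x": -0.27, "y": -0.25, "z": -0.13, "wx": -0.04, "wy": -0.2, "wz": -0.15},
    {"x": -0.32, "y": -0.29, "z": -0.13, "wx": -0.06, "wy": -0.29, "wz": -0.22},
    {"x": -0.37, "y": -0.33, "z": -0.13, "wx": -0.08, "wy": -0.38, "wz": -0.29},
    {"x": -0.41, "y": -0.38, "z": -0.13, "wx": -0.1, "wy": -0.46, "wz": -0.36},
    {"x": -0.44, "y": -0.41, "z": -0.13, "wx": -0.1088, "wy": -0.5166, "wz": -0.402}
  ]
}}

```text
invalid input
```

```bash
python3 - <<'E'
from h import *
from workcell import bot
s=bot.state(); where(s); print(s["qpos"].round(2)); print(delta(s,*goal(.345)))
E
```

```text
t 0.2 mast [-277.7  581.3  416.8] F [-0.6 -0.3 -0.2] rotv [-0.1088 -0.5166 -0.402 ] jaw 1.0001401415109523 0.0
[ 1.07  0.26  1.54 -0.    1.35 -0.2 ]
(array([-0.4872, -0.4227, -0.0768]), array([-0.1088, -0.5166, -0.402 ]))
```

>>> {"api": "step_arm", "payload": {
  "jaw": 255,
  "squeeze": 10,
  "steps": [
    {"x": 0, "y": 0, "z": -0.05, "wx": 0, "wy": 0, "wz": 0},
    {"x": -0.03, "y": -0.03, "z": -0.1, "wx": 0, "wy": 0, "wz": 0}
  ]
}}

```text
time_s: 0.45
ee_pos: [0.1807, 0.4903, 0.3386]
orientation: [-3.14, -0.001, 2.844]
ft_force: [1.4, 0.2, 0.7]
grip_width: 0.832
finger_force: 0.0
```

>>> {"api": "step_arm", "payload": {
  "steps": [
    {"x": -0.04, "y": -0.04, "z": -0.02, "wx": 0, "wy": 0, "wz": 0},
    {"x": -0.08, "y": -0.08, "z": -0.03, "wx": 0, "wy": 0, "wz": 0},
    {"x": -0.12, "y": -0.11, "z": -0.03, "wx": 0, "wy": 0, "wz": 0},
    {"x": -0.16, "y": -0.15, "z": -0.03, "wx": -0.01, "wy": -0.06, "wz": -0.05},
    {"x": -0.2, "y": -0.18, "z": -0.03, "wx": -0.03, "wy": -0.13, "wz": -0.1},
    {"x": -0.24, "y": -0.22, "z": -0.03, "wx": -0.05, "wy": -0.22, "wz": -0.17},
    {"x": -0.28, "y": -0.25, "z": -0.03, "wx": -0.06, "wy": -0.3, "wz": -0.23},
    {"x": -0.32, "y": -0.29, "z": -0.03, "wx": -0.08, "wy": -0.38, "wz": -0.3},
    {"x": -0.36, "y": -0.33, "z": -0.03, "wx": -0.1, "wy": -0.46, "wz": -0.36},
    {"x": -0.4, "y": -0.36, "z": -0.03, "wx": -0.109, "wy": -0.517, "wz": -0.402},
    {"x": -0.425, "y": -0.385, "z": -0.02, "wx": -0.109, "wy": -0.517, "wz": -0.402},
    {"x": -0.425, "y": -0.385, "z": -0.02, "wx": -0.109, "wy": -0.517, "wz": -0.402}
  ]
}}

```text
time_s: 1.95
ee_pos: [0.4737, -0.006, 0.357]
orientation: [3.139, 0.522, -3.036]
ft_force: [-0.8, -0.5, 0.7]
grip_width: 0.007
finger_force: 0.0
```

```bash
python3 - <<'E'
from h import *
from workcell import bot
s=bot.state(); where(s); print(s["qpos"].round(2)); print(delta(s,*goal(.345)))
E
```

```text
t 1.95 mast [ -2.7  18.6 393. ] F [-0.4 -0.4  1.1] rotv [-0.0005 -0.0013 -0.0054] jaw 0.006810870376281479 0.0
[-0.46 -0.26  1.89  0.31  1.09 -2.22]
(array([-0.0038, -0.0195,  0.048 ]), array([-0.0005, -0.0013, -0.0054]))
```

>>> {"api": "step_arm", "payload": {
  "steps": [
    {"x": -0.004, "y": -0.0195, "z": 0.02, "wx": 0, "wy": 0, "wz": -0.005},
    {"x": -0.004, "y": -0.0195, "z": 0.05, "wx": 0, "wy": 0, "wz": -0.005},
    {"x": -0.004, "y": -0.0195, "z": 0.073, "wx": 0, "wy": 0, "wz": -0.005},
    {"x": -0.004, "y": -0.0195, "z": 0.073, "wx": 0, "wy": 0, "wz": -0.005},
    {"x": -0.004, "y": -0.0195, "z": 0.073, "wx": 0, "wy": 0, "wz": -0.005}
  ]
}}

```text
time_s: 2.58
ee_pos: [0.5155, -0.0176, 0.2981]
orientation: [-3.139, 0.526, -3.023]
ft_force: [-0.6, 0.0, -0.5]
grip_width: 0.006
finger_force: 0.0
```

```bash
python3 - <<'E'
from h import *
from workcell import bot
s=bot.state(); where(s)
o=[]
for n,w in(("top",(220,140,300,220)),("side",(200,110,300,210))):
    c=bot.camera(n); x0,y0,x1,y1=w; o.append(cv2.resize(c["pixels"][y0:y1,x0:x1,::-1],(400,400),interpolation=cv2.INTER_CUBIC))
cv2.imwrite("pics/pre.png",np.hstack(o))
E
```

```text
t 2.575 mast [  2.8   2.4 321.9] F [-0.7  0.1 -0.1] rotv [0.0013 0.002  0.0059] jaw 0.0056983936528357745 0.0
```

View pics/pre.png

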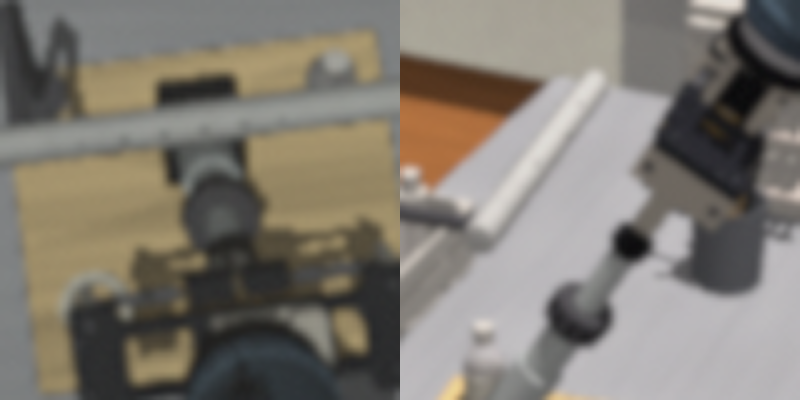

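The closed fingertips (side crop at (650,210)) sit just above the knob (632,240) and in line with the mast.

>>> {"api": "step_arm", "payload": {
  "steps": [
    {"x": 0.002, "y": -0.002, "z": 0.003, "wx": 0, "wy": 0, "wz": 0},
    {"x": 0.002, "y": -0.002, "z": 0.006, "wx": 0, "wy": 0, "wz": 0},
    {"x": 0.002, "y": -0.002, "z": 0.009, "wx": 0, "wy": 0, "wz": 0},
    {"x": 0.002, "y": -0.002, "z": 0.012, "wx": 0, "wy": 0, "wz": 0},
    {"x": 0.002, "y": -0.002, "z": 0.015, "wx": 0, "wy": 0, "wz": 0}
  ]
}}

```text
time_s: 3.3
ee_pos: [0.5217, -0.02, 0.2831]
orientation: [-3.139, 0.525, -3.024]
ft_force: [-3.7, -1.2, 3.0]
grip_width: 0.004
finger_force: 1.9
```

```bash
cat > w.py <<'E'
from h import *
from workcell import bot
where(bot.state())
E
python3 w.py
```

```text
t 3.3 mast [ 3.000e-01 -6.000e-01  3.059e+02] F [-1.8 -0.8  4.5] rotv [0.0005 0.0012 0.0046] jaw 0.00408529398961187 1.9131066612317227
```

>>> {"api": "step_arm", "payload": {
  "steps": [
    {"x": 0, "y": 0, "z": 0.004, "wx": 0, "wy": 0, "wz": 0},
    {"x": 0, "y": 0, "z": 0.008, "wx": 0, "wy": 0, "wz": 0},
    {"x": 0, "y": 0, "z": 0.012, "wx": 0, "wy": 0, "wz": 0},
    {"x": 0, "y": 0, "z": 0.016, "wx": 0, "wy": 0, "wz": 0},
    {"x": 0, "y": 0, "z": 0.02, "wx": 0, "wy": 0, "wz": 0},
    {"x": 0, "y": 0, "z": 0.024, "wx": 0, "wy": 0, "wz": 0},
    {"x": 0, "y": 0, "z": 0.028, "wx": 0, "wy": 0, "wz": 0},
    {"x": 0, "y": 0, "z": 0.032, "wx": 0, "wy": 0, "wz": 0},
    {"x": 0, "y": 0, "z": 0.035, "wx": 0, "wy": 0, "wz": 0},
    {"x": 0, "y": 0, "z": 0.038, "wx": 0, "wy": 0, "wz": 0},
    {"x": 0, "y": 0, "z": 0.04, "wx": 0, "wy": 0, "wz": 0},
    {"x": 0, "y": 0, "z": 0.04, "wx": 0, "wy": 0, "wz": 0}
  ]
}}

```text
time_s: 4.8
ee_pos: [0.5414, -0.017, 0.2482]
orientation: [-3.141, 0.524, -3.025]
ft_force: [-0.5, 0.1, 0.7]
grip_width: 0.001
finger_force: 0.1
```

```bash
cat >> w.py <<'E'
import sys
if len(sys.argv)>1:
    for k,L,r,c in tubes(0,bot):
        z=L[...,2]
        m=(r<.024)&(r>.018)&(z>.13)&(z<.24);print(k,"collar top",m.sum(),np.percentile(z[m],[50,75,90]).round(4))
        g=c["pixels"].mean(-1)
        x0,y0,x1,y1=(225,150,285,210) if k=="top" else (205,140,285,220)
        cv2.imwrite(f"pics/{sys.argv[1]}_{k}.png",cv2.resize(c["pixels"][y0:y1,x0:x1,::-1],(480,480),interpolation=cv2.INTER_CUBIC))
E
python3 w.py p1
```

```text
t 4.8 mast [1.000e-01 1.000e-01 2.657e+02] F [-0.   0.2  0.8] rotv [0.002  0.0007 0.004 ] jaw 0.001204395352279148 0.12750850648444612
top collar top 66 [0.2114 0.2136 0.215 ]
side collar top 115 [0.2017 0.2139 0.2162]
```

View pics/p1_side.png

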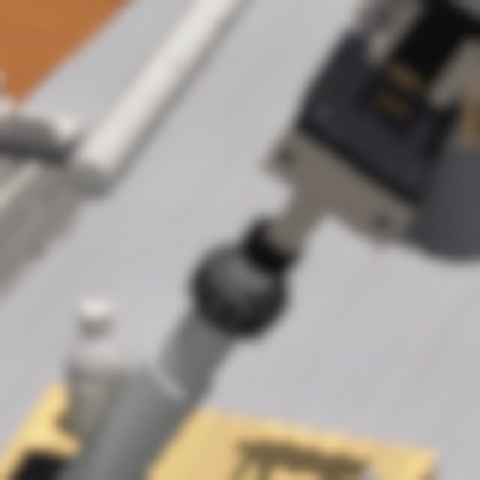

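The side crop shows the knob at (268,243), close above the collar, with the collar unmoved.

>>> {"api": "step_arm", "payload": {
  "steps": [
    {"x": 0, "y": 0, "z": 0.002, "wx": 0, "wy": 0, "wz": 0},
    {"x": 0, "y": 0, "z": 0.004, "wx": 0, "wy": 0, "wz": 0},
    {"x": 0, "y": 0, "z": 0.005, "wx": 0, "wy": 0, "wz": 0},
    {"x": 0, "y": 0, "z": 0.006, "wx": 0, "wy": 0, "wz": 0},
    {"x": 0, "y": 0, "z": 0.007, "wx": 0, "wy": 0, "wz": 0}
  ]
}}

```text
time_s: 5.52
ee_pos: [0.5449, -0.017, 0.2423]
orientation: [-3.14, 0.524, -3.024]
ft_force: [-2.1, 2.3, 2.8]
grip_width: 0.004
finger_force: 1.8
```

```bash
python3 w.py
```

```text
t 5.525 mast [ 2.000e-01 -2.000e-01  2.589e+02] F [-0.2  2.5  3.3] rotv [0.0012 0.0009 0.0046] jaw 0.004388227213313233 1.8234800923528383
```

>>> {"api": "step_arm", "payload": {
  "steps": [
    {"x": 0, "y": 0, "z": 0.0005, "wx": 0, "wy": 0, "wz": 0},
    {"x": 0, "y": 0, "z": 0.001, "wx": 0, "wy": 0, "wz": 0}
  ]
}}

```text
time_s: 5.78
ee_pos: [0.5454, -0.017, 0.2415]
orientation: [-3.14, 0.525, -3.024]
ft_force: [-2.6, 2.3, 3.1]
grip_width: 0.003
finger_force: 1.8
```

```bash
python3 w.py
```

```text
t 5.775 mast [ 2.000e-01 -3.000e-01  2.579e+02] F [-0.4  2.6  3.8] rotv [0.001  0.001  0.0045] jaw 0.0028225616961629948 1.8035253458401712
```

>>> {"api": "step_arm", "payload": {
  "steps": [
    {"x": 0, "y": 0, "z": 0.0005, "wx": 0, "wy": 0, "wz": 0},
    {"x": 0, "y": 0, "z": 0.001, "wx": 0, "wy": 0, "wz": 0}
  ]
}}

```text
time_s: 6.02
ee_pos: [0.5459, -0.017, 0.2407]
orientation: [-3.14, 0.525, -3.024]
ft_force: [-2.1, 2.4, 1.6]
grip_width: 0.006
finger_force: 1.8
```

>>> {"api": "step_arm", "payload": {
  "steps": [
    {"x": 0, "y": 0, "z": 0.0005, "wx": 0, "wy": 0, "wz": 0}
  ]
}}

```text
time_s: 6.15
ee_pos: [0.5462, -0.017, 0.2402]
orientation: [-3.14, 0.525, -3.024]
ft_force: [-3.1, 2.1, 3.2]
grip_width: 0.005
finger_force: 1.8
```

>>> {"api": "step_arm", "payload": {
  "steps": [
    {"x": 0, "y": 0, "z": 0.0005, "wx": 0, "wy": 0, "wz": 0}
  ]
}}

```text
time_s: 6.28
ee_pos: [0.5464, -0.017, 0.2398]
orientation: [-3.14, 0.525, -3.024]
ft_force: [-2.4, 2.8, 2.0]
grip_width: 0.008
finger_force: 1.8
```

>>> {"api": "step_arm", "payload": {
  "steps": [
    {"x": 0, "y": 0, "z": 0.0005, "wx": 0, "wy": 0, "wz": 0}
  ]
}}

```text
time_s: 6.4
ee_pos: [0.5467, -0.0169, 0.2394]
orientation: [-3.14, 0.525, -3.024]
ft_force: [-2.3, 2.0, 2.1]
grip_width: 0.006
finger_force: 1.8
```

>>> {"api": "step_arm", "payload": {
  "steps": [
    {"x": 0, "y": 0, "z": 0.0005, "wx": 0, "wy": 0, "wz": 0}
  ]
}}

```text
time_s: 6.52
ee_pos: [0.5469, -0.0169, 0.2389]
orientation: [-3.14, 0.525, -3.024]
ft_force: [-3.0, 1.1, 2.5]
grip_width: 0.008
finger_force: 1.8
```

>>> {"api": "step_arm", "payload": {
  "steps": [
    {"x": 0, "y": 0, "z": 0.0005, "wx": 0, "wy": 0, "wz": 0}
  ]
}}

```text
time_s: 6.65
ee_pos: [0.5472, -0.0169, 0.2385]
orientation: [-3.14, 0.525, -3.024]
ft_force: [-3.3, 1.5, 2.1]
grip_width: 0.007
finger_force: 1.8
```

>>> {"api": "step_arm", "payload": {
  "steps": [
    {"x": 0, "y": 0, "z": 0.0005, "wx": 0, "wy": 0, "wz": 0}
  ]
}}

```text
time_s: 6.78
ee_pos: [0.5475, -0.0169, 0.2381]
orientation: [-3.14, 0.525, -3.024]
ft_force: [-6.9, 0.9, 7.6]
grip_width: 0.007
finger_force: 4.4
```

The stop has been reached: the axial force jumped to about 10 N. I retract and open the jaws, then check.

>>> {"api": "step_arm", "payload": {
  "jaw": 255,
  "steps": [
    {"x": 0, "y": 0, "z": -0.01, "wx": 0, "wy": 0, "wz": 0},
    {"x": 0, "y": 0, "z": -0.04, "wx": 0, "wy": 0, "wz": 0},
    {"x": 0, "y": 0, "z": -0.07, "wx": 0, "wy": 0, "wz": 0}
  ]
}}

```text
time_s: 7.15
ee_pos: [0.5124, -0.0213, 0.2999]
orientation: [-3.139, 0.525, -3.024]
ft_force: [0.2, 0.6, 0.2]
grip_width: -0.0
finger_force: 0.0
```

>>> {"api": "step_arm", "payload": {
  "jaw": 0,
  "steps": [
    {"x": 0, "y": 0, "z": -0.02, "wx": 0, "wy": 0, "wz": 0.1},
    {"x": 0, "y": 0, "z": -0.02, "wx": 0, "wy": 0, "wz": 0.2},
    {"x": 0, "y": 0, "z": -0.02, "wx": 0, "wy": 0, "wz": 0.35},
    {"x": 0, "y": 0, "z": -0.02, "wx": 0, "wy": 0, "wz": 0.35},
    {"x": 0, "y": 0, "z": -0.02, "wx": 0, "wy": 0, "wz": 0.35},
    {"x": 0, "y": 0, "z": -0.02, "wx": 0, "wy": 0, "wz": 0.35}
  ]
}}

```text
time_s: 7.9
ee_pos: [0.5027, -0.0221, 0.3161]
orientation: [2.948, 0.491, 2.861]
ft_force: [-1.2, 0.2, 0.1]
grip_width: 0.604
finger_force: 0.0
```

```bash
python3 w.py p2; python3 - <<'E'
from h import *
from workcell import bot
s=bot.state(); print(delta(s,*goal(.205,-.35)),s["qpos"].round(2))
import glob
a=[cv2.imread(f"pics/p2_{k}.png") for k in("top","side")]
cv2.imwrite("pics/p2.png",cv2.resize(np.hstack(a),(800,400)))
E
```

```text
t 7.9 mast [ 3.00e-01 -6.00e-01  3.44e+02] F [-1.   0.3  0.7] rotv [ 0.0008  0.0011 -0.3439] jaw 0.6038350596454729 0.0
top collar top 83 [0.2122 0.2148 0.2157]
side collar top 119 [0.2019 0.2128 0.2158]
(array([-0.0008, -0.0004,  0.139 ]), array([0.0012, 0.0007, 0.0055])) [-0.46 -0.18  1.92  0.34  0.97 -1.93]
```

View pics/p2.png

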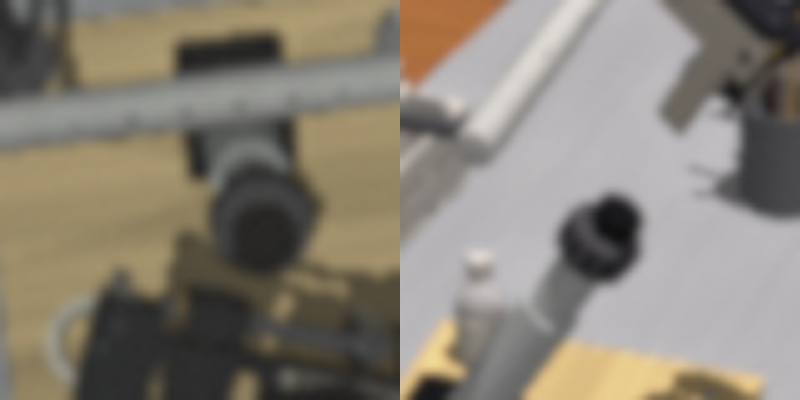

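The knob (side crop (615,215)) now sits directly on the collar, and the collar has not moved down. Descending with open jaws.

>>> {"api": "step_arm", "payload": {
  "jaw": 0,
  "steps": [
    {"x": 0, "y": 0, "z": 0.005, "wx": 0, "wy": 0, "wz": 0},
    {"x": 0, "y": 0, "z": 0.01, "wx": 0, "wy": 0, "wz": 0},
    {"x": 0, "y": 0, "z": 0.015, "wx": 0, "wy": 0, "wz": 0},
    {"x": -0.001, "y": -0.001, "z": 0.04, "wx": 0, "wy": 0, "wz": 0},
    {"x": -0.001, "y": -0.001, "z": 0.065, "wx": 0, "wy": 0, "wz": 0},
    {"x": -0.001, "y": -0.001, "z": 0.09, "wx": 0, "wy": 0, "wz": 0},
    {"x": -0.001, "y": -0.001, "z": 0.11, "wx": 0, "wy": 0, "wz": 0},
    {"x": -0.001, "y": -0.001, "z": 0.125, "wx": 0, "wy": 0, "wz": 0},
    {"x": -0.001, "y": -0.001, "z": 0.138, "wx": 0, "wy": 0, "wz": 0},
    {"x": -0.001, "y": -0.001, "z": 0.138, "wx": 0, "wy": 0, "wz": 0},
    {"x": -0.001, "y": -0.001, "z": 0.138, "wx": 0, "wy": 0, "wz": 0}
  ]
}}

```text
time_s: 9.38
ee_pos: [0.5721, -0.0154, 0.1973]
orientation: [2.947, 0.491, 2.86]
ft_force: [0.9, -0.1, -0.7]
grip_width: 1.001
finger_force: 0.0
```

```bash
python3 w.py
```

```text
t 9.375 mast [  1.3  -1.7 206.3] F [ 0.5 -0.2 -1. ] rotv [ 0.001   0.0015 -0.3453] jaw 1.0009849608188652 0.0
```

Now I close on the collar: moderate grip first, then firm.

>>> {"api": "step_arm", "payload": {
  "jaw": 255,
  "squeeze": 45,
  "steps": [
    {"x": 0, "y": 0, "z": 0, "wx": 0, "wy": 0, "wz": 0},
    {"x": 0, "y": 0, "z": 0, "wx": 0, "wy": 0, "wz": 0},
    {"x": 0, "y": 0, "z": 0, "wx": 0, "wy": 0, "wz": 0},
    {"x": 0, "y": 0, "z": 0, "wx": 0, "wy": 0, "wz": 0},
    {"x": 0, "y": 0, "z": 0, "wx": 0, "wy": 0, "wz": 0},
    {"x": 0, "y": 0, "z": 0, "wx": 0, "wy": 0, "wz": 0},
    {"x": 0, "y": 0, "z": 0, "wx": 0, "wy": 0, "wz": 0}
  ]
}}

```text
time_s: 10.25
ee_pos: [0.5721, -0.0143, 0.1972]
orientation: [2.945, 0.49, 2.859]
ft_force: [1.1, 5.8, 2.0]
grip_width: 0.532
finger_force: 45.0
```

```bash
python3 w.py
```

```text
t 10.25 mast [  1.3  -0.7 206.2] F [2.5 5.6 0.9] rotv [ 0.0027  0.0012 -0.3457] jaw 0.5317901785392862 45.00024139881134
```

>>> {"api": "step_arm", "payload": {
  "steps": [
    {"x": 0, "y": 0.001, "z": 0.002, "wx": 0, "wy": 0, "wz": 0},
    {"x": 0, "y": 0.001, "z": 0.004, "wx": 0, "wy": 0, "wz": 0},
    {"x": 0, "y": 0.001, "z": 0.007, "wx": 0, "wy": 0, "wz": 0},
    {"x": 0, "y": 0.001, "z": 0.01, "wx": 0, "wy": 0, "wz": 0}
  ]
}}

```text
time_s: 10.75
ee_pos: [0.5769, -0.0137, 0.1889]
orientation: [2.948, 0.491, 2.86]
ft_force: [-7.5, 0.6, 6.4]
grip_width: 0.531
finger_force: 45.0
```

```bash
python3 w.py
```

```text
t 10.75 mast [  1.4  -0.6 196.5] F [-3.2  1.5  9.3] rotv [ 0.0009  0.0012 -0.3448] jaw 0.5309483882019541 45.00275194644928
```

Sliding at about 9–11 N. I continue to just before the ring.

>>> {"api": "step_arm", "payload": {
  "steps": [
    {"x": 0, "y": 0, "z": 0.003, "wx": 0, "wy": 0, "wz": 0},
    {"x": 0, "y": 0, "z": 0.006, "wx": 0, "wy": 0, "wz": 0},
    {"x": 0, "y": 0, "z": 0.009, "wx": 0, "wy": 0, "wz": 0},
    {"x": 0, "y": 0, "z": 0.012, "wx": 0, "wy": 0, "wz": 0},
    {"x": 0, "y": 0, "z": 0.015, "wx": 0, "wy": 0, "wz": 0},
    {"x": 0, "y": 0, "z": 0.018, "wx": 0, "wy": 0, "wz": 0},
    {"x": 0, "y": 0, "z": 0.02, "wx": 0, "wy": 0, "wz": 0},
    {"x": 0, "y": 0, "z": 0.022, "wx": 0, "wy": 0, "wz": 0},
    {"x": 0, "y": 0, "z": 0.023, "wx": 0, "wy": 0, "wz": 0},
    {"x": 0, "y": 0, "z": 0.024, "wx": 0, "wy": 0, "wz": 0}
  ]
}}

```text
time_s: 12.0
ee_pos: [0.5889, -0.0125, 0.1681]
orientation: [2.948, 0.491, 2.86]
ft_force: [-7.1, 0.6, 6.9]
grip_width: 0.534
finger_force: 45.0
```

```bash
python3 w.py
```

```text
t 12.0 mast [  1.4  -0.7 172.5] F [-2.6  1.4  9.4] rotv [ 0.0009  0.0012 -0.3449] jaw 0.5335070235736944 45.002601742744446
```

>>> {"api": "step_arm", "payload": {
  "steps": [
    {"x": 0, "y": 0, "z": 0.0005, "wx": 0, "wy": 0, "wz": 0},
    {"x": 0, "y": 0, "z": 0.001, "wx": 0, "wy": 0, "wz": 0}
  ]
}}

```text
time_s: 12.25
ee_pos: [0.5894, -0.0124, 0.1672]
orientation: [2.948, 0.491, 2.86]
ft_force: [-6.3, 0.2, 7.2]
grip_width: 0.531
finger_force: 45.0
```

>>> {"api": "step_arm", "payload": {
  "steps": [
    {"x": 0, "y": 0, "z": 0.0005, "wx": 0, "wy": 0, "wz": 0},
    {"x": 0, "y": 0, "z": 0.001, "wx": 0, "wy": 0, "wz": 0}
  ]
}}

```text
time_s: 12.5
ee_pos: [0.5899, -0.0123, 0.1664]
orientation: [2.948, 0.491, 2.86]
ft_force: [-6.3, -0.4, 6.7]
grip_width: 0.533
finger_force: 45.0
```

>>> {"api": "step_arm", "payload": {
  "steps": [
    {"x": 0, "y": 0, "z": 0.0005, "wx": 0, "wy": 0, "wz": 0},
    {"x": 0, "y": 0, "z": 0.001, "wx": 0, "wy": 0, "wz": 0}
  ]
}}

```text
time_s: 12.75
ee_pos: [0.5904, -0.0123, 0.1655]
orientation: [2.948, 0.491, 2.86]
ft_force: [-5.9, -0.2, 6.8]
grip_width: 0.531
finger_force: 45.0
```

>>> {"api": "step_arm", "payload": {
  "steps": [
    {"x": 0, "y": 0, "z": 0.0005, "wx": 0, "wy": 0, "wz": 0},
    {"x": 0, "y": 0, "z": 0.001, "wx": 0, "wy": 0, "wz": 0}
  ]
}}

```text
time_s: 13.0
ee_pos: [0.5909, -0.0122, 0.1647]
orientation: [2.948, 0.491, 2.86]
ft_force: [-6.1, 0.5, 7.1]
grip_width: 0.529
finger_force: 45.0
```

>>> {"api": "step_arm", "payload": {
  "steps": [
    {"x": 0, "y": 0, "z": 0.0005, "wx": 0, "wy": 0, "wz": 0},
    {"x": 0, "y": 0, "z": 0.001, "wx": 0, "wy": 0, "wz": 0}
  ]
}}

```text
time_s: 13.25
ee_pos: [0.5914, -0.0122, 0.1638]
orientation: [2.948, 0.491, 2.86]
ft_force: [-6.6, 0.3, 6.9]
grip_width: 0.532
finger_force: 45.0
```

>>> {"api": "step_arm", "payload": {
  "steps": [
    {"x": 0, "y": 0, "z": 0.0005, "wx": 0, "wy": 0, "wz": 0}
  ]
}}

```text
time_s: 13.38
ee_pos: [0.5916, -0.0122, 0.1634]
orientation: [2.948, 0.491, 2.86]
ft_force: [-5.9, -0.2, 6.9]
grip_width: 0.53
finger_force: 45.0
```

>>> {"api": "step_arm", "payload": {
  "steps": [
    {"x": 0, "y": 0, "z": 0.0005, "wx": 0, "wy": 0, "wz": 0}
  ]
}}

```text
time_s: 13.5
ee_pos: [0.5918, -0.0121, 0.163]
orientation: [2.948, 0.491, 2.86]
ft_force: [-8.8, -0.3, 11.3]
grip_width: 0.535
finger_force: 45.0
```

>>> {"api": "step_arm", "payload": {
  "steps": [
    {"x": 0, "y": 0, "z": 0.0005, "wx": 0, "wy": 0, "wz": 0}
  ]
}}

```text
time_s: 13.62
ee_pos: [0.5919, -0.0121, 0.1628]
orientation: [2.948, 0.491, 2.86]
ft_force: [-13.2, -0.4, 12.8]
grip_width: 0.531
finger_force: 45.0
```

>>> {"api": "step_arm", "payload": {
  "steps": [
    {"x": 0, "y": 0, "z": 0.0005, "wx": 0, "wy": 0, "wz": 0}
  ]
}}

```text
time_s: 13.75
ee_pos: [0.5921, -0.0121, 0.1626]
orientation: [2.948, 0.491, 2.861]
ft_force: [-15.4, -1.5, 16.5]
grip_width: 0.53
finger_force: 45.0
```

>>> {"api": "step_arm", "payload": {
  "steps": [
    {"x": 0, "y": 0, "z": 0.0005, "wx": 0, "wy": 0, "wz": 0}
  ]
}}

```text
time_s: 13.88
ee_pos: [0.5921, -0.012, 0.1624]
orientation: [2.948, 0.491, 2.861]
ft_force: [-19.6, -1.2, 19.8]
grip_width: 0.531
finger_force: 45.0
```

>>> {"api": "step_arm", "payload": {
  "steps": [
    {"x": 0, "y": 0, "z": 0.0005, "wx": 0, "wy": 0, "wz": 0}
  ]
}}

```text
time_s: 14.0
ee_pos: [0.5923, -0.0121, 0.1622]
orientation: [2.948, 0.492, 2.861]
ft_force: [-21.5, -3.1, 22.9]
grip_width: 0.535
finger_force: 45.0
```

The ring was found: TCP about 0.166 up the mast, force risen to 30 N. I ease to about 18 N and start turning anticlockwise (−wz).

>>> {"api": "step_arm", "payload": {
  "steps": [
    {"x": 0, "y": 0, "z": -0.001, "wx": 0, "wy": 0, "wz": 0},
    {"x": 0, "y": 0, "z": -0.001, "wx": 0, "wy": 0, "wz": -0.04},
    {"x": 0, "y": 0, "z": -0.001, "wx": 0, "wy": 0, "wz": -0.08}
  ]
}}

```text
time_s: 14.38
ee_pos: [0.5922, -0.0122, 0.1623]
orientation: [2.991, 0.505, 2.951]
ft_force: [-10.0, -0.6, 11.1]
grip_width: 0.531
finger_force: 45.0
```

```bash
python3 w.py
```

```text
t 14.375 mast [  1.4  -0.8 165.8] F [-3.1  0.6 14.6] rotv [ 0.0006  0.0014 -0.2636] jaw 0.531043353614658 45.00151455402374
```

>>> {"api": "step_arm", "payload": {
  "steps": [
    {"x": 0, "y": 0, "z": 0, "wx": 0, "wy": 0, "wz": -0.02},
    {"x": 0, "y": 0, "z": 0, "wx": 0, "wy": 0, "wz": -0.04}
  ]
}}

```text
time_s: 14.62
ee_pos: [0.5922, -0.0122, 0.1623]
orientation: [3.013, 0.51, 2.996]
ft_force: [-9.6, -0.9, 9.7]
grip_width: 0.526
finger_force: 45.0
```

```bash
python3 w.py
```

```text
t 14.625 mast [  1.3  -0.7 165.8] F [-3.4  0.2 13.2] rotv [ 0.0007  0.0013 -0.2241] jaw 0.5256802130694894 45.00379800796509
```

>>> {"api": "step_arm", "payload": {
  "steps": [
    {"x": 0, "y": 0, "z": 0.0005, "wx": 0, "wy": 0, "wz": -0.02},
    {"x": 0, "y": 0, "z": 0.0005, "wx": 0, "wy": 0, "wz": -0.04}
  ]
}}

```text
time_s: 14.88
ee_pos: [0.5923, -0.0122, 0.162]
orientation: [3.036, 0.515, 3.042]
ft_force: [-5.8, -1.3, 6.0]
grip_width: 0.533
finger_force: 45.0
```

>>> {"api": "step_arm", "payload": {
  "steps": [
    {"x": 0, "y": 0, "z": 0, "wx": 0, "wy": 0, "wz": -0.02},
    {"x": 0, "y": 0, "z": 0, "wx": 0, "wy": 0, "wz": -0.04}
  ]
}}

```text
time_s: 15.12
ee_pos: [0.5926, -0.0123, 0.1616]
orientation: [3.058, 0.519, 3.087]
ft_force: [-7.3, -1.5, 6.8]
grip_width: 0.532
finger_force: 45.0
```

>>> {"api": "step_arm", "payload": {
  "steps": [
    {"x": 0, "y": 0, "z": 0, "wx": 0, "wy": 0, "wz": -0.02},
    {"x": 0, "y": 0, "z": 0, "wx": 0, "wy": 0, "wz": -0.04}
  ]
}}

```text
time_s: 15.38
ee_pos: [0.5926, -0.0123, 0.1616]
orientation: [3.081, 0.522, 3.133]
ft_force: [-6.9, -0.5, 6.6]
grip_width: 0.53
finger_force: 45.0
```

The force dropped to about 9 N and the TCP went deeper, so this may be the groove. I test by pushing.

>>> {"api": "step_arm", "payload": {
  "steps": [
    {"x": 0, "y": 0, "z": 0.0005, "wx": 0, "wy": 0, "wz": 0},
    {"x": 0, "y": 0, "z": 0.001, "wx": 0, "wy": 0, "wz": 0}
  ]
}}

```text
time_s: 15.62
ee_pos: [0.5931, -0.0122, 0.1607]
orientation: [3.081, 0.522, 3.133]
ft_force: [-6.7, -1.0, 6.9]
grip_width: 0.532
finger_force: 45.0
```

```bash
python3 w.py; python3 -c "
from workcell import bot
print(bot.state()['torque'])"
```

```text
t 15.625 mast [  1.3  -0.9 164. ] F [-2.4 -0.3  9.3] rotv [ 0.0003  0.0013 -0.1048] jaw 0.5323287016528927 45.0025749206543
[-0.21069272  0.66351511 -0.03274632]
```

>>> {"api": "step_arm", "payload": {
  "steps": [
    {"x": 0, "y": 0, "z": 0.0005, "wx": 0, "wy": 0, "wz": 0},
    {"x": 0, "y": 0, "z": 0.001, "wx": 0, "wy": 0, "wz": 0}
  ]
}}

```text
time_s: 15.88
ee_pos: [0.5936, -0.0122, 0.1599]
orientation: [3.081, 0.522, 3.133]
ft_force: [-6.6, -0.6, 7.7]
grip_width: 0.529
finger_force: 45.0
```

It slides on at steady friction: the key is in the groove.

>>> {"api": "step_arm", "payload": {
  "steps": [
    {"x": 0, "y": 0, "z": 0.001, "wx": 0, "wy": 0, "wz": 0},
    {"x": 0, "y": 0, "z": 0.002, "wx": 0, "wy": 0, "wz": 0},
    {"x": 0, "y": 0, "z": 0.003, "wx": 0, "wy": 0, "wz": 0},
    {"x": 0, "y": 0, "z": 0.004, "wx": 0, "wy": 0, "wz": 0},
    {"x": 0, "y": 0, "z": 0.005, "wx": 0, "wy": 0, "wz": 0},
    {"x": 0, "y": 0, "z": 0.006, "wx": 0, "wy": 0, "wz": 0},
    {"x": 0, "y": 0, "z": 0.007, "wx": 0, "wy": 0, "wz": 0}
  ]
}}

```text
time_s: 16.75
ee_pos: [0.5971, -0.0118, 0.1538]
orientation: [3.081, 0.522, 3.133]
ft_force: [-6.4, -1.1, 6.7]
grip_width: 0.53
finger_force: 45.0
```

```bash
python3 w.py
```

```text
t 16.75 mast [  1.3  -0.9 156. ] F [-2.3 -0.3  9.1] rotv [ 0.0003  0.0012 -0.1048] jaw 0.530242799766002 45.00271797180176
```

>>> {"api": "step_arm", "payload": {
  "steps": [
    {"x": 0, "y": 0, "z": 0.0005, "wx": 0, "wy": 0, "wz": 0},
    {"x": 0, "y": 0, "z": 0.001, "wx": 0, "wy": 0, "wz": 0}
  ]
}}

```text
time_s: 17.0
ee_pos: [0.5976, -0.0118, 0.1529]
orientation: [3.081, 0.522, 3.133]
ft_force: [-6.0, -0.5, 7.5]
grip_width: 0.531
finger_force: 45.0
```

>>> {"api": "step_arm", "payload": {
  "steps": [
    {"x": 0, "y": 0, "z": 0.0005, "wx": 0, "wy": 0, "wz": 0},
    {"x": 0, "y": 0, "z": 0.001, "wx": 0, "wy": 0, "wz": 0}
  ]
}}

```text
time_s: 17.25
ee_pos: [0.5978, -0.0117, 0.1527]
orientation: [3.081, 0.522, 3.133]
ft_force: [-18.9, -3.1, 17.9]
grip_width: 0.526
finger_force: 45.0
```

>>> {"api": "step_arm", "payload": {
  "steps": [
    {"x": 0, "y": 0, "z": 0.0005, "wx": 0, "wy": 0, "wz": 0}
  ]
}}

```text
time_s: 17.38
ee_pos: [0.5978, -0.0117, 0.1526]
orientation: [3.081, 0.522, 3.133]
ft_force: [-21.3, -3.8, 22.4]
grip_width: 0.531
finger_force: 45.0
```

>>> {"api": "step_arm", "payload": {
  "steps": [
    {"x": 0, "y": 0, "z": 0.0005, "wx": 0, "wy": 0, "wz": 0}
  ]
}}

```text
time_s: 17.5
ee_pos: [0.5979, -0.0117, 0.1526]
orientation: [3.082, 0.522, 3.134]
ft_force: [-26.2, -3.0, 28.4]
grip_width: 0.527
finger_force: 45.0
```

It hit the hard stop 12 mm past the ring, so it is home. I relax, open and retreat along the slope.

>>> {"api": "step_arm", "payload": {
  "steps": [
    {"x": 0, "y": 0, "z": -0.002, "wx": 0, "wy": 0, "wz": 0},
    {"x": 0, "y": 0, "z": -0.002, "wx": 0, "wy": 0, "wz": 0}
  ]
}}

```text
time_s: 17.75
ee_pos: [0.5976, -0.0118, 0.1528]
orientation: [3.081, 0.522, 3.132]
ft_force: [-7.3, -1.2, 7.6]
grip_width: 0.527
finger_force: 45.0
```

>>> {"api": "step_arm", "payload": {
  "jaw": 0,
  "steps": [
    {"x": 0, "y": 0, "z": 0, "wx": 0, "wy": 0, "wz": 0},
    {"x": 0, "y": 0, "z": 0, "wx": 0, "wy": 0, "wz": 0},
    {"x": 0, "y": 0, "z": 0, "wx": 0, "wy": 0, "wz": 0},
    {"x": 0, "y": 0, "z": 0, "wx": 0, "wy": 0, "wz": 0},
    {"x": 0, "y": 0, "z": 0, "wx": 0, "wy": 0, "wz": 0},
    {"x": 0, "y": 0, "z": 0, "wx": 0, "wy": 0, "wz": 0}
  ]
}}

```text
time_s: 18.5
ee_pos: [0.5978, -0.0114, 0.1525]
orientation: [3.08, 0.521, 3.132]
ft_force: [0.3, 0.4, 0.5]
grip_width: 0.998
finger_force: 0.0
```

>>> {"api": "step_arm", "payload": {
  "steps": [
    {"x": 0, "y": 0, "z": -0.01, "wx": 0, "wy": 0, "wz": 0},
    {"x": 0, "y": 0, "z": -0.03, "wx": 0, "wy": 0, "wz": 0},
    {"x": 0, "y": 0, "z": -0.06, "wx": 0, "wy": 0, "wz": 0},
    {"x": 0, "y": 0, "z": -0.09, "wx": 0, "wy": 0, "wz": 0},
    {"x": 0, "y": 0, "z": -0.12, "wx": 0, "wy": 0, "wz": 0},
    {"x": 0, "y": 0, "z": -0.15, "wx": 0, "wy": 0, "wz": 0},
    {"x": 0, "y": 0, "z": -0.18, "wx": 0, "wy": 0, "wz": 0},
    {"x": 0, "y": 0, "z": -0.18, "wx": 0, "wy": 0, "wz": 0}
  ]
}}

```text
time_s: 19.5
ee_pos: [0.5085, -0.0223, 0.3112]
orientation: [3.083, 0.526, 3.132]
ft_force: [0.2, -1.2, -0.6]
grip_width: 1.001
finger_force: 0.0
```

```bash
python3 w.py p3; python3 - <<'E'
from h import *
from workcell import bot
for k,L,r,c in tubes(0,bot):
    m=(r<.011)&(L[...,2]>.12)&(L[...,2]<.25); print(k,"knob top",m.sum(),np.percentile(L[m][:,2],[50,75,90]).round(4))
a=[cv2.imread(f"pics/p3_{k}.png") for k in("top","side")]
cv2.imwrite("pics/p3.png",cv2.resize(np.hstack(a),(800,400)))
E
```

```text
t 19.5 mast [  2.8  -1.4 336.9] F [-0.2 -1.2 -0.5] rotv [-0.002   0.006  -0.1047] jaw 1.0008349918326473 0.0
top collar top 60 [0.1615 0.1638 0.1657]
side collar top 106 [0.1582 0.1643 0.1662]
top knob top 34 [0.1798 0.182  0.1834]
side knob top 28 [0.1811 0.1828 0.1841]
```

View pics/p3.png

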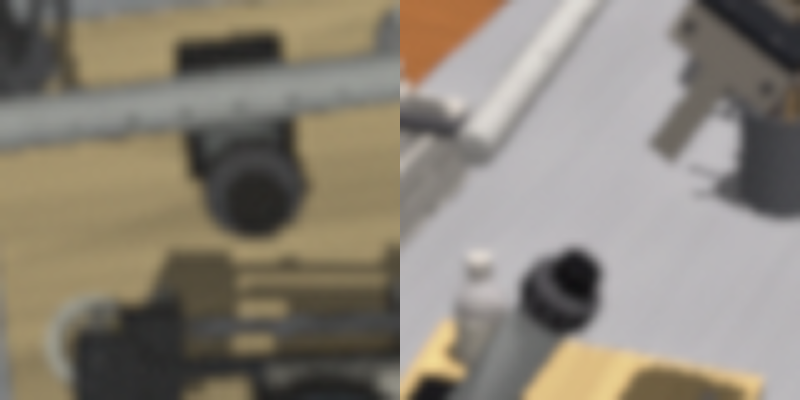

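The collar now rests on the outer tube with the knob on it (side crop (560,290)). Measured heights match home: collar top 164 mm, knob top 182 mm.

```bash
python3 -c "
from workcell import bot
print(bot.close_job())"
```

```text
the job is handed in; nothing more can be done
None
```

The mast is collapsed fully home, upper tube first and then the lower tube by its collar through the groove; the arm is clear, no contact with the other things was noticed, and the job was handed in at about 20 s.

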